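# Lock the spool stand with its linch pin

### The arm

A 6-joint arm with a two-finger parallel gripper is mounted at the origin on a cart in front of the work surface, level with it; the furniture and walls round the work are solid. World frame = base frame: x ahead of the robot, y to its left, z up, the work surface at z = 0. Lengths are in m, angles in degrees, forces in N, time in s.
With the tool pointing down it reaches from about 0.3 to 0.75 m from the base axis. Payload 8.5 kg.
Tool frame: the origin (TCP) lies on the centre line of the jaws, within the pads' length; the fingertips stand tips_ahead ahead of it and the grasp point (between the pads) lies 3 mm ahead of it (tips_ahead is the distance from the TCP to the fingertips, in m); z points along the fingers, y is the line along which they close (so a half turn about z gives the same grasp; the last joint's range is limited). The gripper opens to 85 mm and grips with 20 to 120 N. Pads are 22 mm wide; open, the fingers measure 114 mm over their backs; the gripper's body (76 mm by 85 mm) begins 54 mm behind the grasp point. The pads swing forward as they close: fully open they stand 13 mm farther back than shut.
Start: joints at [58.482, 21.807, 74.336, -0, 83.858, -12.336], TCP at [0.181, 0.519, 0.253] pointing down, gripper open.
Joint ranges: [-178.18, 178.18], [-50.72, 133.34], [12.68, 142.11], [-81.47, 261.47], [9.98, 163.14], [-165.26, 165.26]. Speed limits (degrees/s): [136.94, 136.94, 180, 180, 180, 180].

### API

Orientations are given as a 3x3 rotation matrix whose columns are the frame's x, y, z axes.
In Python, from rig import observe, get_image, close_job, tips_ahead gives the robot as it stands.
- The arm moves only by the shell command python3 -m creep 'ROWS' [FORCE]. ROWS is a JSON list of rows, 1 to 10 of them, each of 5 numbers: dx, dy, dz in m, then a turn about the tool's z in degrees, then the finger opening in m; each row shifts and turns the commanded pose from where the row before left it, along the tool's axes as they then stand; what a row does not reach is not made up. A row lasts 1/10 s, in which the tool goes at most 0.05 m and 8.59 degrees, less where a joint would pass 70% of its speed; a pose out of reach is approached as far as the arm can. The fingers move at their own pace and stop on an object; FORCE is the grip in N (left out, the last holds). Time passes only in rows, so rows that do not move let the fingers close. It prints the time, the measured TCP pose, the force, the opening and the grip force at its end.
- observe(): the state, without advancing time (a new reading comes with each control period).
- get_image(name): name is "side" or "top" or "wrist"; returns a dict with "pixels" (400x640x3 uint8, red, green, blue), "depth" (400x640 float32, m along the optical axis (not along the pixel's ray), 0 where there is no reading), "K" (3x3 intrinsics, pixels), "extrinsics" (4x4, takes a point from world to camera coordinates). Camera axes: x right, y down, z forward; pixel columns grow to the right and rows downward; lengths in m; the calibration is good to about 2 mm. A picture is of the moment at which its call begins.
- close_job(): hands the job in; it is judged then, once.
The state is a dict: "time_s": time; "q": joint angles; "qvel": joint speeds; "joint_efforts": joint torques, N m; "position": TCP position; "tool_rot": TCP orientation; "ft_force": force on the tool from outside, world axes, zero at the start; "wrist_torque": the same for the moment, N m; "grip_width": finger opening in m; "gripper_force": force on a finger pad.
Only numpy, scipy, OpenCV 4.12 (cv2) and the standard library are available. Lean on these libraries where they do the work, as an engineer would, in place of code of your own. Each camera call takes 0.05 s, during which the arm holds its last target. There are 200 camera calls.

### The job

Take the linch pin out of its rest block and push it down through the cross hole near the free end of the square bar that carries the wire spool, until its head sits fully home on the bar, with the ring pointing off the end of the bar. Then, with the pin left in the hole, flip the sprung ring down round the end of the bar until it snaps over the pin's lower end. Push gently, with no more than about 25 N, and leave the other things on the bench where they are.

Things in the scene. Friction and masses are not known exactly. Their poses are not given: they have to be found in the camera images.
- pin: loose steel linch pin, about 150 g with its ring, upright in the rest block. Origin on its axis at the underside of the head, z up. Below: plain round shank 9.4 dia, 36 long, flat tip with its edge just broken. Head block 16 (x) by 20 (y), 16 high. The ring's hinge lies along y, 9 above the origin; the open ring points along the pin's -x, tilted 25 degrees up.
- pin_grip (a point): middle of the pin's square grip stem, 14 x 14, on the axis 38 above the pin's origin; the stem runs from 16 to 48 above that origin
- ring (a joint): the pin's sprung ring, a U-shaped bail of 4.4 mm wire, legs 22 either side of the pin, cross bar 56 from the hinge. rad: 0 = open (25 degrees above square to the shank), grows as it swings down, 2.0 = closed (straight down past the pin's tip). Over-centre spring: it rests at either stop; pushing the cross bar takes up to about 4 N until about 1.0 rad, then it snaps shut by itself.
- ring_bar (a point): middle of the ring's cross bar, on the wire's centre line (56 from the hinge)
- payoff: grey spool stand, fixed to the bench: base plate 120 (x) by 100 (y), 10 thick; post 135 high at its +x end; a square steel bar runs level from the post along the stand's -x, its axis 100 above the origin, carrying a copper wire spool 62 dia from x = -25 to x = +31. Origin at the centre of the base's underside, z up.
- bar_line (a point): a point fixed to the stand (not to the bar), at x = -66, y = 0, z = 112.5 in the stand's frame: on the middle line of the bar's top face. Bar 25 x 25. The vertical cross hole (11.5 dia, right through, edges nearly sharp) is centred on that line, 18 behind the bar's free end. How far the bar stands out is not measured: the hole centre lies within 12 either way of this point along x.
- bar_root (a point): point on the bar's axis at the spool's outer face (x = -25 in the stand's frame). The bar is clamped and does not give; find its hole by eye or by feel. A sprung ball in the bore presses the shank sideways with about 5 N, so the pin rubs on its way down (under 10 N) before its head meets the hard stop of the bar's top.
- rest: aluminium rest block 60 x 60 x 45 high, fixed; a square hole 13 wide right through its middle holds the pin's shank loosely, the head resting on the block. Origin at the centre of its underside.
- driver_red: bystander, loose: small red-handled screwdriver, 116x16x11, lying
- mandrel: bystander, loose: grey stepped turned part, 32 across, 46 high, standing
- weight_100: bystander, loose: pale knobbed weight, 28 across, 27 high
- pin_vice: bystander, loose: slim pale hand tool with a thin metal tip, 98x30x12, lying
- coil_jig: bystander, loose: small block with a hole and a stub in its top, 53x53x47, standing
- tension_gauge: bystander, loose: round white dial gauge with a stem, 81x90x17, lying

How it is judged (in metres and radians):
On the way, in this order (a step that is already met when the one before it is completed fails the run):
1. the pin is pushed fully home in the bar's hole, its ring still open and pointing off the bar's end (z of pin in the frame of payoff between 0.109 and 0.1145 m and y of pin in the frame of payoff between -0.003 and 0.003 m and x of pin in the frame of payoff between -0.082 and -0.05 m and angle between pin's own z axis and vertical below 0.09 rad and value of joint ring below 0.4 rad and angle between the x axis of pin and the x axis of payoff, either way round below 0.35 rad), for 0.2 s.
2. the ring is flipped over the pin's end with the pin still home (z of pin in the frame of payoff between 0.109 and 0.1145 m and y of pin in the frame of payoff between -0.003 and 0.003 m and x of pin in the frame of payoff between -0.082 and -0.05 m and angle between pin's own z axis and vertical below 0.09 rad and value of joint ring above 1.75 rad), for 0.2 s.
At the end, for the whole second after the job is handed in: The pin stands in the bar's hole with its head within 2 mm of the bar's top, upright within 5 degrees and at rest, and the ring is closed over its lower end (over 1.75 rad) (all of step 2 and linear speed of pin below 0.02 m/s and angle between the x axis of pin and the x axis of payoff, either way round below 0.5 rad); the robot touches nothing.
It fails at once if the pin or its ring is pressed on the stand with contact forces of more than 50 N in all (contact force between pin and payoff above 50 N).
It fails at once if the fingers or arm press on the stand with more than 20 N (contact force between any of the arm, the fingers and payoff above 20 N).
It fails at once if another thing on the bench is moved by more than 3 cm (distance of any of driver_red, mandrel, weight_100, pin_vice, coil_jig, tension_gauge from where it was at the start of the episode above 0.03 m).
It also fails if it takes over 72 s, if anything falls off the work surface, if the arm or the gripper's body presses on something with over 40 N, if the wrist force passes 120 N, or if a joint passes its speed limit or range.

## Working session

There is one attempt and no reset: what is moved stays moved. The work goes in short steps, Python scripts to look and compute and a shell command to move; the robot and the scene stay as the last step left them, time stands still between calls to the robot, and variables do not carry over. Pictures are saved under pics/ and viewed, at most 10 in all, crops included, and the job is handed in when it is done.

```bash
ls; mkdir -p pics
python3 - <<'E'
from rig import *
import cv2,numpy as np,pickle
s=observe();print(s['time_s'],s['position'],s['tool_rot'],tips_ahead)
for n in ['side','top']:
    d=get_image(n);pickle.dump(d,open(n+'0.pkl','wb'))
    cv2.imwrite(f'pics/{n}0.png',d['pixels'][:,:,::-1]);print(n,d['K'],np.linalg.inv(d['extrinsics']).round(3))
E
```

```text
pics
0.0 [0.18056622 0.51924135 0.25270417] [[-9.44489331e-01  3.28541123e-01 -7.95956666e-04]
 [ 3.28541911e-01  9.44488563e-01 -1.25160812e-03]
 [ 3.40567229e-04 -1.44363564e-03 -9.99998900e-01]] 0.022
side [[459.33042876   0.         315.7969291 ]
 [  0.         459.33042876 207.67916579]
 [  0.           0.           1.        ]] [[ 0.279 -0.832  0.48  -0.035]
 [-0.96  -0.247  0.131 -0.142]
 [ 0.01  -0.497 -0.868  1.098]
 [ 0.     0.     0.     1.   ]]
top [[417.34161675   0.         323.90188848]
 [  0.         417.34161675 201.28206376]
 [  0.           0.           1.        ]] [[-0.023 -0.996  0.081  0.42 ]
 [-1.     0.023  0.008  0.008]
 [-0.01  -0.081 -0.997  1.449]
 [ 0.     0.     0.     1.   ]]
```

View pics/side0.png

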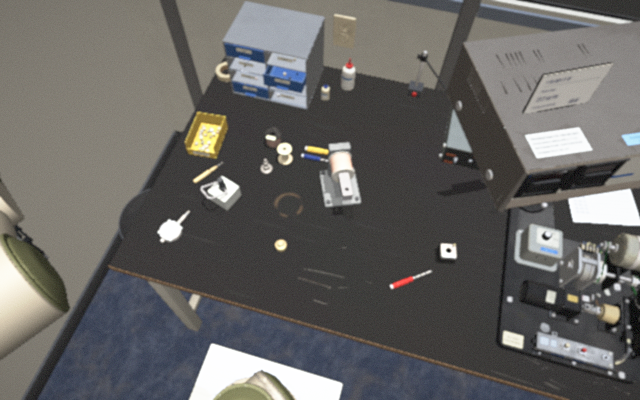

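View pics/top0.png

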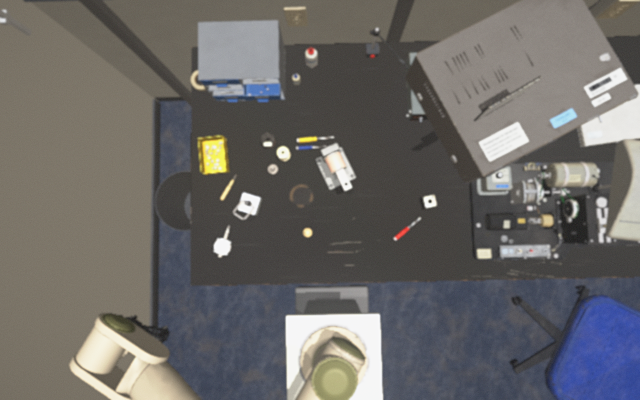

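The side view shows the rest block and pin at about (222,192), and the stand at about (340,175) with its bar end near (346,190). In the top view they are at (248,205) and (338,168). I'll enlarge both.

Run:
```python
import cv2,numpy as np,pickle
T=[]
for n,cs in [('side',[(195,170),(315,140)]),('top',[(225,180),(310,140)])]:
    d=pickle.load(open(n+'0.pkl','rb'));p=d['pixels'][:,:,::-1]
    T.append(np.hstack([cv2.resize(p[y:y+ (45 if 1 else 0),x:x+60],None,fx=6.6,fy=6.6,interpolation=cv2.INTER_CUBIC) if k==0 else cv2.resize(p[y:y+75,x:x+60],(396,297) if 0 else None,fx=6.6,fy=6.6,interpolation=cv2.INTER_CUBIC)[:297*2] for k,(x,y) in enumerate(cs)] ) if 0 else np.hstack([cv2.resize(p[y:y+45,x:x+60],None,fx=6.6,fy=6.6,interpolation=cv2.INTER_CUBIC) if k==0 else cv2.resize(p[y+15*1:y+60,x:x+60],None,fx=6.6,fy=6.6,interpolation=cv2.INTER_CUBIC) for k,(x,y) in enumerate(cs)]))
cv2.imwrite('pics/crop0.png',np.vstack(T))
```

```text
(no output)
```

View pics/crop0.png

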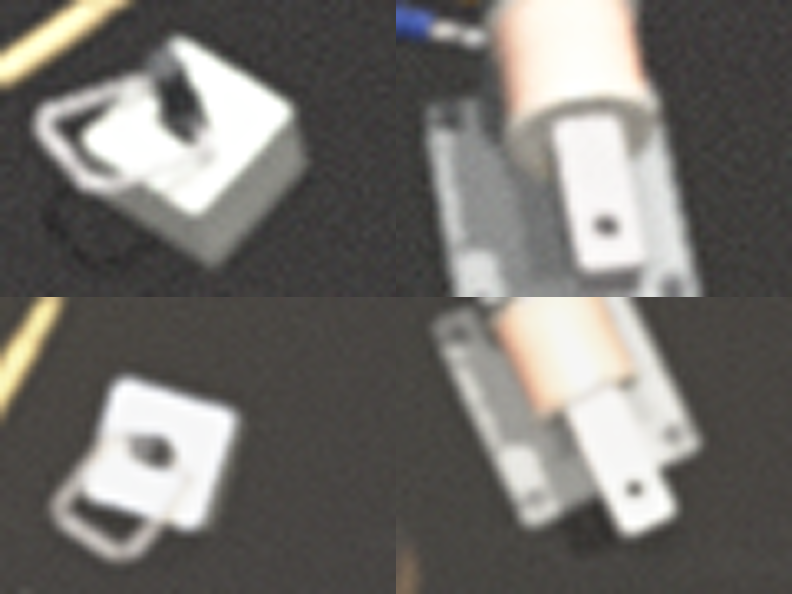

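The crops show three things. The dark grip stem is near crop (150,450) in the top view. The ring points down-left there. The dark hole in the bar is at side pixel (346.2,188.8) and top pixel (345.6,183.5).

```bash
cat > h.py <<'E'
import numpy as np,cv2,pickle
def ray(d,u,v):
    T=np.linalg.inv(d['extrinsics']);r=T[:3,:3]@np.linalg.solve(d['K'],[u,v,1.]);return T[:3,3],r
def atz(d,u,v,z):
    o,r=ray(d,u,v);return o+r*(z-o[2])/r[2]
E
python3 - <<'E'
from h import *
D={n:pickle.load(open(n+'0.pkl','rb')) for n in('side','top')}
def c(x,y,x0,y0):return x0+(x+.5)/6.6-.5,y0+(y+.5)/6.6-.5
f=lambda n,x,y,x0,y0,z:print(n,z,atz(D[n],*c(x,y,x0,y0),z).round(4))
print('hole');f('side',605-396,226,315,155,.1125);f('top',634-396,488-297,310,155,.1125)
print('bar end corners/edges top')
for x,y in[(625,538),(677,513),(570,405),(632,405)]:f('top',x-396,y-297,310,155,.1125)
for x,y in[(582,272),(644,265),(555,120),(613,115)]:f('side',x-396,y,315,155,.1125)
print('rest corners top')
for x,y in[(120,377),(237,408),(205,530),(85,495)]:f('top',x,y-297,225,180,.045)
for x,y in[(180,37),(295,108),(195,212),(83,135)]:f('side',x,y,195,170,.045)
print('ringcorner ~z.075')
for x,y in[(57,510),(120,558)]:f('top',x,y-297,225,180,.078)
for x,y in[(38,120),(88,185)]:f('side',x,y,195,170,.078)
E
```

```text
hole
side 0.1125 [ 0.5844 -0.0516  0.1125]
top 0.1125 [ 0.584  -0.052   0.1125]
bar end corners/edges top
top 0.1125 [ 0.5596 -0.047   0.1125]
top 0.1125 [ 0.5712 -0.0727  0.1125]
top 0.1125 [ 0.6256 -0.0218  0.1125]
top 0.1125 [ 0.6249 -0.0521  0.1125]
side 0.1125 [ 0.5619 -0.0483  0.1125]
side 0.1125 [ 0.5717 -0.0702  0.1125]
side 0.1125 [ 0.6264 -0.0207  0.1125]
side 0.1125 [ 0.6352 -0.0419  0.1125]
rest corners top
top 0.045 [0.5727 0.294  0.045 ]
top 0.045 [0.5553 0.2341 0.045 ]
top 0.045 [0.4931 0.2511 0.045 ]
top 0.045 [0.5124 0.3124 0.045 ]
side 0.045 [0.5722 0.2933 0.045 ]
side 0.045 [0.553 0.235 0.045]
side 0.045 [0.4951 0.2557 0.045 ]
side 0.045 [0.5162 0.3131 0.045 ]
ringcorner ~z.075
top 0.078 [0.5031 0.3193 0.078 ]
top 0.078 [0.4784 0.2879 0.078 ]
side 0.078 [0.5003 0.3186 0.078 ]
side 0.078 [0.4781 0.2879 0.078 ]
```

```bash
cat >> h.py <<'E'
def to(p,ang=None):
    """remaining: turn (deg about tool z) then shift in tool axes after turning"""
    from rig import observe
    s=observe();R=np.array(s['tool_rot']);a=np.degrees(np.arctan2(R[1,1],R[0,1]))
    t=0
    if ang is not None:
        t=-((ang-a+180)%360-180)
        R=R@cv2.Rodrigues(np.array([0,0,np.radians(t)]))[0]
    print('t',s['time_s'],'pos',np.round(s['position'],4),'yang',round(a,1),'turn',round(t,2),'shift mm',(R.T@(np.array(p)-s['position'])*1e3).round(1),'F',np.round(s['ft_force'],1),'w',round(s['grip_width'],4))
E
python3 -m creep '[[0,0,0,8.4,0.085],[0,0,0,8.4,0.085],[-0.043,0.001,0,0,0.085],[-0.043,0.001,0,0,0.085],[-0.043,0.001,0,0,0.085],[-0.043,0.001,0,0,0.085],[-0.043,0.001,0,0,0.085],[-0.043,0.001,0,0,0.085],[-0.043,0.001,0,0,0.085],[-0.043,0.001,0,0,0.085]]'
python3 -c "
from h import *;to([.534,.274,.25],54)"
```

```text
time_s: 1.1
position: [0.465, 0.3225, 0.253]
tool_rot: [[-0.809, 0.588, -0.001], [0.588, 0.809, -0.0], [0.0, -0.001, -1.0]]
ft_force: [0.3, -0.2, 1.1]
grip_width: 0.085
gripper_force: 0.0
t 1.1 pos [0.465  0.3225 0.253 ] yang 54.0 turn 0.01 shift mm [-84.4   1.3   3. ] F [ 0.3 -0.2  1.1] w 0.085
```

```bash
python3 -m creep '[[-0.042,0,0,0,0.085],[-0.042,0,0,0,0.085],[0,0,0,0,0.085],[0,0,0,0,0.085],[0,0,0,0,0.085]]'
python3 - <<'E'
from h import *
from rig import get_image
to([.534,.274,.25],54)
d=get_image('wrist');pickle.dump(d,open('w1.pkl','wb'));cv2.imwrite('pics/w1.png',d['pixels'][:,:,::-1])
print(d['K'],np.linalg.inv(d['extrinsics']).round(3))
E
```

```text
time_s: 1.6
position: [0.531, 0.275, 0.2532]
tool_rot: [[-0.81, 0.587, -0.001], [0.587, 0.81, 0.0], [0.001, -0.0, -1.0]]
ft_force: [0.0, 0.2, 0.1]
grip_width: 0.0849
gripper_force: 0.0
t 1.6 pos [0.531  0.275  0.2532] yang 54.1 turn 0.06 shift mm [-3.   1.   3.2] F [0.  0.2 0.1] w 0.0849
[[299.34239894   0.         322.85881415]
 [  0.         299.34239894 196.88210107]
 [  0.           0.           1.        ]] [[ 0.587  0.781  0.213  0.476]
 [ 0.809 -0.566 -0.155  0.314]
 [-0.     0.264 -0.965  0.375]
 [ 0.     0.     0.     1.   ]]
```

View pics/w1.png

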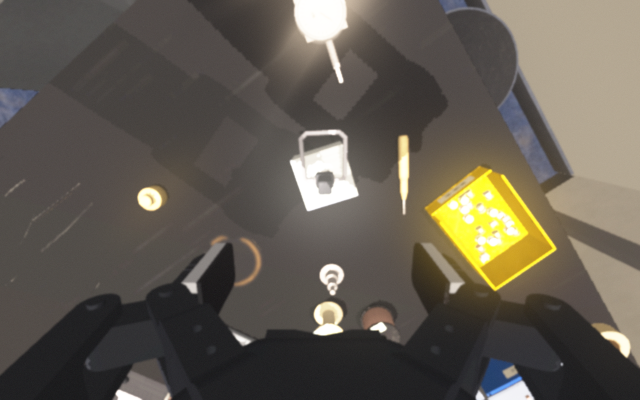

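The wrist view shows the stem top at (325,177). The ring's cross bar runs from (302,133) to (346,132) and points up the image, along tool +x.

Run:
```python
from h import *
d=pickle.load(open('w1.pkl','rb'))
p=d['pixels'][115:215,270:380,::-1]
cv2.imwrite('pics/w1c.png',cv2.resize(p,None,fx=5.5,fy=5.5,interpolation=cv2.INTER_CUBIC))
a=atz(d,302,134,.078);b=atz(d,346,132,.078);print(a,b,np.linalg.norm(a-b),np.degrees(np.arctan2(*(b-a)[1::-1])))
print(atz(d,325,175,.093))
```

```text
[0.47855693 0.28701612 0.078     ] [0.50212284 0.322725   0.078     ] 0.04278406484008629 56.57737046348166
[0.52208231 0.28302485 0.093     ]
```

View pics/w1c.png

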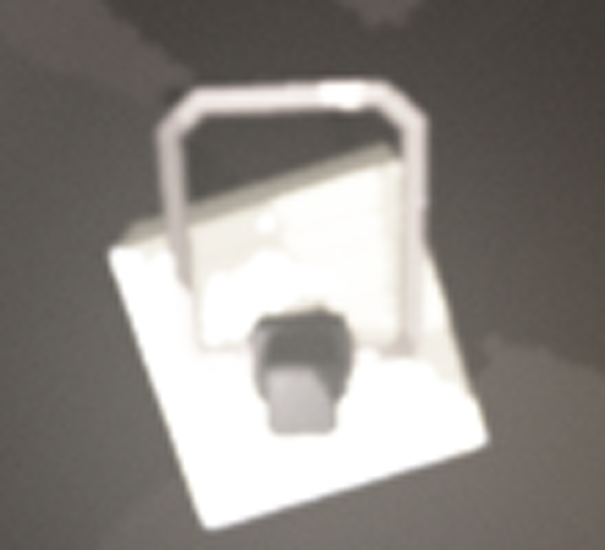

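The stem's grey top face is centred at crop (301,400), which is pixel (324.2,187.4). The cross bar runs about 2.5° off tool y, so the pin's y axis is at about 56.5°.

Run:
```python
from h import *
d=pickle.load(open('w1.pkl','rb'))
p=atz(d,324.2,187.4,.093);print(p)
print(np.median(d['depth'][185:189,322:326]))
p[2]=.083+.003+.001;to(p,56.5)
```

```text
[0.531513   0.27525142 0.093     ]
0.28836465
t 1.65 pos [0.5308 0.2753 0.2534] yang 54.1 turn -2.4 shift mm [ -0.6   0.4 166.4] F [-0.3  0.3  0.4] w 0.085
```

```bash
python3 -m creep '[[0,0,0.03,-2.4,0.085],[0,0,0.04,0,0.085],[0,0,0.04,0,0.085],[0,0,0.03,0,0.085],[0,0,0.02,0,0.085],[0,0,0.006,0,0.085],[0,0,0,0,0.085],[0,0,0,0,0.085]]'
python3 -c "
from h import *;to([.5315,.2753,.087],56.5)"
```

```text
time_s: 2.45
position: [0.5321, 0.275, 0.0887]
tool_rot: [[-0.833, 0.553, 0.002], [0.553, 0.833, 0.001], [-0.001, 0.002, -1.0]]
ft_force: [-0.3, 1.9, 0.4]
grip_width: 0.085
gripper_force: 0.0
t 2.45 pos [0.5321 0.275  0.0887] yang 56.5 turn -0.05 shift mm [ 0.6 -0.1  1.7] F [-0.3  1.9  0.4] w 0.085
```

```bash
python3 -m creep '[[0,0,0,0,0.04],[0,0,0,0,0.02],[0,0,0,0,0.005],[0,0,0,0,0.005],[0,0,0,0,0.005],[0,0,0,0,0.005],[0,0,0,0,0.005],[0,0,0,0,0.005],[0,0,0,0,0.005],[0,0,0,0,0.005]]' 70
python3 -c "
from h import *;to([.5315,.2753,.087],56.5)"
```

```text
time_s: 3.45
position: [0.5318, 0.2745, 0.0875]
tool_rot: [[-0.833, 0.553, 0.0], [0.553, 0.833, 0.0], [-0.0, 0.0, -1.0]]
ft_force: [-0.6, -0.2, 3.3]
grip_width: 0.0128
gripper_force: 68.2
t 3.45 pos [0.5318 0.2745 0.0875] yang 56.4 turn -0.08 shift mm [0.7 0.5 0.5] F [-0.6 -0.2  3.3] w 0.0128
```

```bash
python3 -m creep '[[0,0,-0.01,0,0.005],[0,0,-0.03,0,0.005],[0,0,-0.04,0,0.005],[0,0,-0.04,0,0.005],[0,0,-0.03,0,0.005],[0,0,-0.002,-7.9,0.005],[0,0,0,-7.9,0.005],[0,0,0,-7.9,0.005],[0,0,0,-7.9,0.005],[0,0,0,-7.9,0.005]]'
python3 -m creep '[[0,0,0,-7.9,0.005],[0,0,0,-7.6,0.005],[0,0,0,0,0.005]]'
python3 -c "
from h import *;to([.584,-.052,.24],111.5)"
```

```text
time_s: 4.45
position: [0.5314, 0.2744, 0.2395]
tool_rot: [[-0.994, -0.109, -0.001], [-0.109, 0.994, -0.0], [0.001, -0.0, -1.0]]
ft_force: [0.7, -0.1, -1.5]
grip_width: 0.0123
gripper_force: 68.4
time_s: 4.75
position: [0.5315, 0.2744, 0.2395]
tool_rot: [[-0.931, -0.366, -0.001], [-0.366, 0.931, -0.0], [0.001, 0.0, -1.0]]
ft_force: [-0.1, -0.2, -0.9]
grip_width: 0.0127
gripper_force: 68.4
t 4.75 pos [0.5315 0.2744 0.2395] yang 111.5 turn -0.02 shift mm [  70.8 -322.9   -0.5] F [-0.1 -0.2 -0.9] w 0.0127
```

```bash
python3 -m creep '[[0.004,-0.018,0,0,0.005],[0.008,-0.036,0,0,0.005],[0.008,-0.036,0,0,0.005],[0.008,-0.036,0,0,0.005],[0.008,-0.036,0,0,0.005],[0.008,-0.036,0,0,0.005],[0.008,-0.036,0,0,0.005],[0.008,-0.036,0,0,0.005],[0.007,-0.036,0,0,0.005],[0.004,-0.017,0,0,0.005]]'
python3 -m creep '[[0,0,0,0,0.005],[0,0,0,0,0.005],[0,0,0,0,0.005]]'
python3 - <<'E'
from h import *
from rig import get_image
to([.584,-.052,.24],111.5)
T=[]
for n,b in [('wrist',(150,350,190,450)),('side',(130,195,300,385)),('top',(140,200,305,385))]:
    d=get_image(n);pickle.dump(d,open(n+'2.pkl','wb'))
    p=d['pixels'][b[0]:b[1],b[2]:b[3],::-1];f={'wrist':1.54,'side':4.7,'top':4.7}[n];T.append(cv2.resize(p,None,fx=f,fy=f,interpolation=cv2.INTER_CUBIC))
h=max(T[1].shape[0],T[2].shape[0])
pad=lambda a,h,w:cv2.copyMakeBorder(a,0,h-a.shape[0],0,w-a.shape[1],cv2.BORDER_CONSTANT)
print([t.shape for t in T])
o=np.hstack([pad(np.vstack([T[1],T[2]]),600,400),pad(T[0],600,400)]);cv2.imwrite('pics/m2.png',o)
E
```

```text
time_s: 5.75
position: [0.5837, -0.0549, 0.2393]
tool_rot: [[-0.933, -0.36, -0.0], [-0.36, 0.933, -0.0], [0.0, -0.0, -1.0]]
ft_force: [0.1, 0.2, -1.7]
grip_width: 0.0127
gripper_force: 68.5
time_s: 6.05
position: [0.5834, -0.0508, 0.2394]
tool_rot: [[-0.931, -0.366, -0.0], [-0.366, 0.931, 0.0], [0.0, 0.0, -1.0]]
ft_force: [-0.3, 1.3, -1.9]
grip_width: 0.0126
gripper_force: 68.5
t 6.05 pos [ 0.5834 -0.0508  0.2394] yang 111.5 turn -0.05 shift mm [-0.1 -1.4 -0.6] F [-0.3  1.3 -1.9] w 0.0126
[(308, 400, 3), (306, 400, 3), (282, 376, 3)]Traceback (most recent call last):
  File "<stdin>", line 11, in <module>
    return _nx.concatenate(arrs, 0, dtype=dtype, casting=casting)
           ~~~~~~~~~~~~~~~^^^^^^^^^^^^^^^^^^^^^^^^^^^^^^^^^^^^^^^
ValueError: all the input array dimensions except for the concatenation axis must match exactly, but along dimension 1, the array at index 0 has size 400 and the array at index 1 has size 376
```

Run:
```python
from h import *
o=np.zeros((600,800,3),np.uint8)
for n,b,f,(X,Y) in [('wrist',(100,300,200,430),1.74,(400,0)),('side',(130,193,300,385),4.7,(0,0)),('top',(140,203,305,390),4.7,(0,300))]:
    d=pickle.load(open(n+'2.pkl','rb'))
    p=d['pixels'][b[0]:b[1],b[2]:b[3],::-1];t=cv2.resize(p,None,fx=f,fy=f,interpolation=cv2.INTER_CUBIC)[:600-Y,:400]
    o[Y:Y+t.shape[0],X:X+t.shape[1]]=t
cv2.imwrite('pics/m2.png',o)
```

```text
(no output)
```

View pics/m2.png

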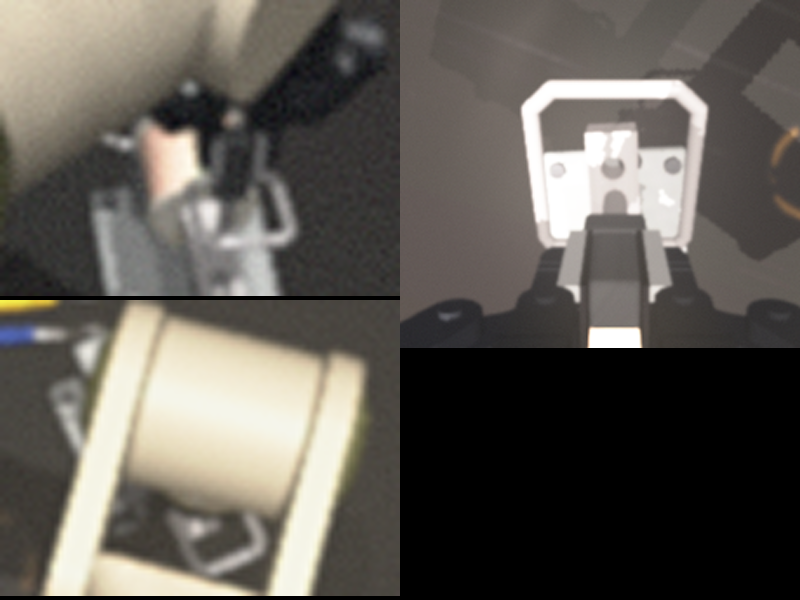

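The wrist view (right panel) looks through the ring onto the bar. The cross hole is at crop (613,167), the shank tip is just below it at (615,195), and the ring points off the bar's free end. I'll lower the tip to about 10 mm above the bar and measure again.

```bash
python3 -m creep '[[0,-0.0014,0.015,0,0.005],[0,0,0.018,0,0.005],[0,0,0.006,0,0.005],[0,0,0,0,0.005],[0,0,0,0,0.005]]'
python3 - <<'E'
from h import *
from rig import get_image
to([.584,-.052,.201],111.5)
d=get_image('wrist');pickle.dump(d,open('w3.pkl','wb'))
cv2.imwrite('pics/w3.png',cv2.resize(d['pixels'][140:240,270:370,::-1],None,fx=6,fy=6,interpolation=cv2.INTER_CUBIC))
E
```

```text
time_s: 6.7
position: [0.5844, -0.0533, 0.2011]
tool_rot: [[-0.931, -0.365, 0.001], [-0.365, 0.931, -0.0], [-0.001, -0.001, -1.0]]
ft_force: [-0.8, -0.1, -1.3]
grip_width: 0.0126
gripper_force: 68.5
t 6.7 pos [ 0.5844 -0.0533  0.2011] yang 111.4 turn -0.07 shift mm [-0.1  1.4  0.1] F [-0.8 -0.1 -1.3] w 0.0126
```

View pics/w3.png

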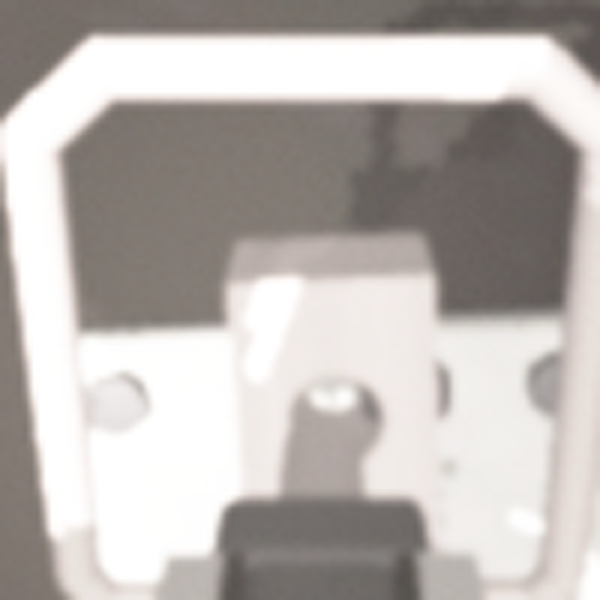

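In this crop the hole is centred near (335,421) with its right rim at x=382. The shank's centre line at the tip is near x=325, so the pin is about 1.3 mm off in tool y. The bar's end edge is at y≈280. Next I'll project models of both to settle the tool x offset.

Run:
```python
from h import *
from rig import observe
d=pickle.load(open('w3.pkl','rb'));s=observe();R=np.array(s['tool_rot']);P=np.array(s['position'])
E=d['extrinsics'];K=d['K']
def pix(w):
    c=E[:3,:3]@w+E[:3,3];c=K@c;c=c[:2]/c[2];return ((c-[270,140]+.5)*6-.5).round(1)
def tl(u,v,z):
    w=atz(d,270+(u+.5)/6-.5,140+(v+.5)/6-.5,z);return (R.T@(w-P)*1e3).round(2)
print('hole',tl(335.5,421,.1125),'edge',tl(332,280,.1125),'R382',tl(382,418,.1125),'top',tl(338,375,.1125),'shank',tl(325.3,450,.125), 'L,R bar',tl(236,420,.1125),tl(434,420,.1125))
print('est hole in tool',R.T@(np.array([.584,-.052,.1125])-P)*1e3)
tip=P+R@[.0007,0,.0785]
for a in range(0,360,45):print(a,pix(tip+R@[.0047*np.cos(np.radians(a)),.0047*np.sin(np.radians(a)),0]),end=' ')
print('stemtop near edge',pix(P+R@[.0077,.007,-.0055]),pix(P+R@[.0077,-.007,-.0055]),'head',pix(P+R@[.0087,.010,.0265]),pix(P+R@[.0087,-.01,.0265]))
g=cv2.cvtColor(d['pixels'],cv2.COLOR_RGB2GRAY)
print(g[196:224,316:338])
```

```text
hole [ 0.31  2.03 88.75] edge [18.1   1.58 88.73] R382 [ 0.69  7.74 88.74] top [ 6.19  2.33 88.74] shank [ 0.79  0.73 76.25] L,R bar [  0.44 -10.19  88.76] [ 0.43 14.13 88.74]
est hole in tool [2.82434831e-02 1.53250063e+00 8.87474569e+01]
0 [319.  406.2] 45 [347.4 417.5] 90 [359.1 444.5] 135 [347.2 471.3] 180 [319.  482.4] 225 [290.8 471.4] 270 [278.9 444.6] 315 [290.5 417.5] stemtop near edge [417.6 727.1] [220.8 727.2] head [432.5 546.1] [205.6 546.3]
[[254 244 237 236 236 236 235 235 234 235 235 237 237 237 237 237 237 238
  238 237 236 236]
 [251 242 236 236 236 236 235 234 235 235 236 236 237 237 237 238 237 238
  237 236 236 237]
 [247 238 237 237 236 236 236 235 235 235 235 236 236 237 237 237 237 237
  238 237 237 236]
 [242 237 236 237 237 236 235 235 235 234 235 236 237 238 237 237 237 238
  237 236 236 236]
 [239 237 237 236 236 236 235 235 234 235 235 236 237 237 237 237 238 238
  238 237 236 236]
 [239 237 236 237 236 236 234 234 233 233 233 234 236 237 237 237 237 238
  238 237 236 236]
 [237 237 236 236 236 234 231 227 225 226 225 227 230 232 234 236 237 238
  237 237
[... 1263 characters left out ...]
9 168 167 171 194 221 233 236
  237 237 236 236]
 [219 188 167 165 168 168 170 170 169 169 168 168 166 174 203 228 236 236
  237 237 236 236]
 [215 182 166 166 166 168 168 169 169 169 169 168 166 174 204 229 236 237
  237 237 236 236]
 [212 178 167 165 168 169 168 170 168 169 169 167 167 173 200 227 235 237
  237 237 236 236]
 [211 177 166 166 168 169 167 168 169 168 169 167 165 171 195 226 235 236
  237 237 236 235]
 [205 172 163 164 163 164 165 166 164 165 164 164 162 166 190 221 231 233
  233 233 232 232]
 [179 153 148 147 148 149 149 149 149 149 148 148 148 149 168 192 205 207
  208 206 207 208]
 [139 128 127 126 126 126 124 125 125 126 126 126 125 127 133 145 153 153
  152 153 152 154]]
```

Run:
```python
from h import *
from rig import observe
d=pickle.load(open('w3.pkl','rb'));s=observe();R=np.array(s['tool_rot']);P=np.array(s['position'])
def tl(u,v,z):
    w=atz(d,270+(u+.5)/6-.5,140+(v+.5)/6-.5,z);return (R.T@(w-P)*1e3).round(2)
z=P[2]-.0098
g=cv2.cvtColor(d['pixels'],cv2.COLOR_RGB2GRAY)
print(g[140:160,322:330:3].T)
for v in (36,68,101):print(tl(325,v,z))
print('legs',tl(36,250,P[2]-.0098-.01),tl(580,250,P[2]-.0198))
```

```text
[[112 111 114 115 116 150 229 251 255 255 255 255 255 255 254 249 210 146
  122 121]
 [113 113 114 114 115 150 228 252 255 255 255 255 255 255 254 249 210 144
  125 123]
 [113 113 113 114 116 150 228 251 255 255 255 255 255 255 254 249 208 141
  126 122]]
[54.89  0.46  9.73]
[52.59  0.46  9.74]
[50.19  0.46  9.74]
legs [ 36.88 -22.74  19.78] [36.86 20.99 19.74]
```

```bash
python3 -m creep '[[0,0.0013,0.004,0,0.005],[0,0,0.003,0,0.005],[0,0,0.002,0,0.005],[0,0,0,0,0.005]]'
for i in 1; do python3 -m creep '[[0,0,0.0007,0,0.005],[0,0,0.0007,0,0.005],[0,0,0.0006,0,0.005],[0,0,0,0,0.005]]'; done
python3 -c "
from h import *;to([.584,-.052,.201],111.5)"
```

```text
time_s: 7.15
position: [0.5835, -0.0523, 0.191]
tool_rot: [[-0.931, -0.365, -0.001], [-0.365, 0.931, 0.0], [0.001, 0.0, -1.0]]
ft_force: [0.4, -0.0, -1.9]
grip_width: 0.0128
gripper_force: 68.5
time_s: 7.55
position: [0.5836, -0.0523, 0.1892]
tool_rot: [[-0.931, -0.365, -0.0], [-0.365, 0.931, 0.0], [0.0, 0.0, -1.0]]
ft_force: [0.4, -0.4, -1.3]
grip_width: 0.0123
gripper_force: 68.5
t 7.55 pos [ 0.5836 -0.0523  0.1892] yang 111.4 turn -0.08 shift mm [ -0.5   0.1 -11.8] F [ 0.4 -0.4 -1.3] w 0.0123
```

```bash
python3 -m creep '[[0,0,0.0007,0,0.005],[0,0,0.0007,0,0.005],[0,0,0.0006,0,0.005],[0,0,0,0,0.005]]' | grep -E 'pos|ft'; python3 -m creep '[[0,0,0.0007,0,0.005],[0,0,0.0007,0,0.005],[0,0,0.0006,0,0.005],[0,0,0,0,0.005]]'| grep -E 'pos|ft'
```

```text
position: [0.5836, -0.0523, 0.1872]
ft_force: [0.4, -0.6, -2.1]
position: [0.5836, -0.0523, 0.1852]
ft_force: [-0.6, -0.2, -1.7]
```

The pin is in the hole with no contact force. I'll continue down while watching the lateral force.

```bash
for i in 1; do python3 -m creep '[[0,0,0.002,0,0.005],[0,0,0.002,0,0.005],[0,0,0.002,0,0.005],[0,0,0.001,0,0.005],[0,0,0,0,0.005]]' | grep -E 'pos|ft'; done; python3 -m creep '[[0,0,0.001,0,0.005],[0,0,0.002,0,0.005],[0,0,0.001,0,0.005],[0,0,0,0,0.005]]'| grep -E 'pos|ft'
```

```text
position: [0.5838, -0.0526, 0.1782]
ft_force: [1.6, -3.0, -2.8]
position: [0.5837, -0.0524, 0.1741]
ft_force: [2.1, -2.8, -2.0]
```

```bash
python3 -m creep '[[0,-0.0003,0.002,0,0.005],[0,0,0.002,0,0.005],[0,0,0.002,0,0.005],[0,0,0.002,0,0.005],[0,0,0,0,0.005]]' | grep -E 'pos|ft'; python3 -m creep '[[0,0,0.002,0,0.005],[0,0,0.002,0,0.005],[0,0,0.002,0,0.005],[0,0,0.001,0,0.005],[0,0,0,0,0.005]]'| grep -E 'pos|ft'
```

```text
position: [0.5836, -0.0525, 0.1657]
ft_force: [2.1, -3.3, -3.4]
position: [0.5837, -0.0525, 0.159]
ft_force: [2.8, -2.7, -2.2]
```

```bash
python3 -m creep '[[0,0,0.001,0,0.005],[0,0,0.001,0,0.005],[0,0,0.001,0,0.005],[0,0,0,0,0.005]]' | grep -E 'pos|ft'; python3 -m creep '[[0,0,0.0005,0,0.005],[0,0,0,0,0.005]]'| grep -E 'pos|ft'; python3 -m creep '[[0,0,0.0004,0,0.005],[0,0,0,0,0.005]]'| grep -E 'pos|ft'
```

```text
position: [0.5837, -0.0525, 0.1561]
ft_force: [1.6, -2.5, -3.3]
position: [0.5837, -0.0525, 0.1557]
ft_force: [2.0, -3.1, -1.4]
position: [0.5837, -0.0525, 0.1554]
ft_force: [1.6, -2.6, -1.6]
```

```bash
python3 -m creep '[[0,0,0.0004,0,0.005],[0,0,0,0,0.005]]' | grep -E 'pos|ft'; python3 -m creep '[[0,0,0.0003,0,0.005],[0,0,0,0,0.005]]'| grep -E 'pos|ft'; python3 -m creep '[[0,0,0.0003,0,0.005],[0,0,0,0,0.005]]'| grep -E 'pos|ft'
```

```text
position: [0.5838, -0.0525, 0.155]
ft_force: [1.1, -1.9, -0.7]
position: [0.5838, -0.0525, 0.155]
ft_force: [0.1, -2.3, 1.9]
position: [0.5838, -0.0525, 0.155]
ft_force: [0.4, -1.9, 5.6]
```

```bash
python3 -m creep '[[0,0,0.0004,0,0.005],[0,0,0,0,0.005]]' | grep -E 'pos|ft'; python3 -m creep '[[0,0,0.0003,0,0.005],[0,0,0,0,0.005],[0,0,0,0,0.005],[0,0,0,0,0.005]]'| grep -E 'pos|ft'
```

```text
position: [0.5838, -0.0525, 0.1549]
ft_force: [-0.6, -2.2, 7.5]
position: [0.5838, -0.0525, 0.1549]
ft_force: [-1.6, -1.8, 9.9]
```

```bash
python3 -m creep '[[0,0,-0.0008,0,0.005],[0,0,0,0,0.085],[0,0,0,0,0.085],[0,0,0,0,0.085],[0,0,0,0,0.085],[0,0,0,0,0.085],[0,0,0,0,0.085]]' 20 | grep -E 'pos|ft|width'; python3 -m creep '[[0,0,-0.01,0,0.085],[0,0,-0.02,0,0.085],[0,0,-0.03,0,0.085],[0,0,-0.02,0,0.085],[0,0,0,0,0.085],[0,0,0,0,0.085]]'
python3 - <<'E'
from h import *
from rig import get_image
d=get_image('wrist');pickle.dump(d,open('w4.pkl','wb'))
cv2.imwrite('pics/w4.png',cv2.resize(d['pixels'][100:300,220:440,::-1],None,fx=3,fy=3,interpolation=cv2.INTER_CUBIC))
E
```

```text
position: [0.5837, -0.0525, 0.1545]
ft_force: [0.1, -0.9, 0.2]
grip_width: 0.085
time_s: 13.55
position: [0.5836, -0.0525, 0.2346]
tool_rot: [[-0.931, -0.365, 0.0], [-0.365, 0.931, -0.0], [-0.0, -0.0, -1.0]]
ft_force: [-0.3, 0.1, -0.2]
grip_width: 0.0852
gripper_force: 0.0
```

View pics/w4.png

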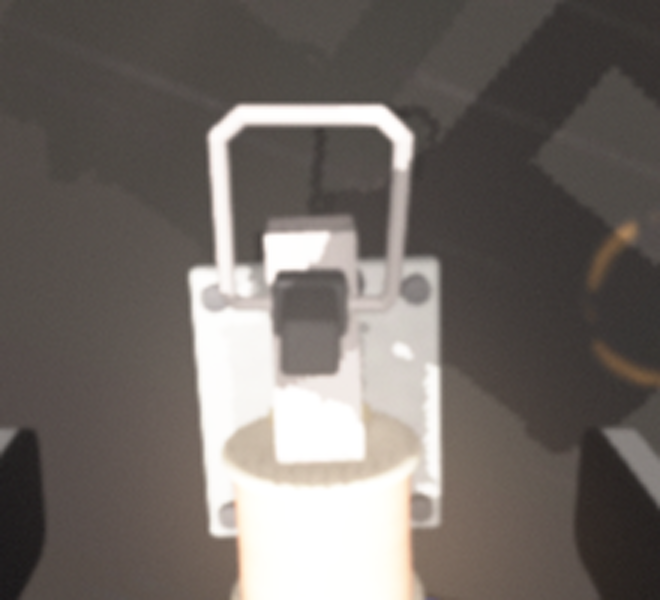

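The pin stands home in the bar. Its open ring (cross bar at crop (310,114)) points off the free end. I'll close the fingers, move over the cross bar and push down.

```bash
python3 -m creep '[[0.01,0,0,0,0.0],[0.02,0,0,0,0.0],[0.02,0,0,0,0.0],[0.006,0,0,0,0.0],[0,0,0.01,0,0],[0,0,0.015,0,0],[0,0,0.01,0,0],[0,0,0.005,0,0],[0,0,0,0,0],[0,0,0,0,0]]'
python3 - <<'E'
from h import *
to([.5837,-.0525,.155],111.5)
d=pickle.load(open('w4.pkl','rb'));p=atz(d,323,137.7,.145);to(p)
E
```

```text
time_s: 14.6
position: [0.5319, -0.0729, 0.1947]
tool_rot: [[-0.931, -0.365, 0.0], [-0.365, 0.931, -0.0], [-0.0, -0.0, -1.0]]
ft_force: [1.0, -0.1, 0.3]
grip_width: -0.0001
gripper_force: 0.0
t 14.6 pos [ 0.5319 -0.0729  0.1947] yang 111.4 turn -0.07 shift mm [-55.6   0.1  39.7] F [ 1.  -0.1  0.3] w -0.0001
t 14.6 pos [ 0.5319 -0.0729  0.1947] yang 111.4 turn 0 shift mm [-3.1  0.3 49.7] F [ 1.  -0.1  0.3] w -0.0001
```

```bash
python3 -m creep '[[0,0,0.01,0,0],[0,0,0.01,0,0],[0,0,0.003,0,0],[0,0,0.003,0,0],[0,0,0.003,0,0],[0,0,0.003,0,0],[0,0,0,0,0]]'|grep -E 'pos|ft';python3 -m creep '[[0,0,0.003,0,0],[0,0,0.003,0,0],[0,0,0.003,0,0],[0,0,0,0,0]]'|grep -E 'pos|ft'
```

```text
position: [0.5315, -0.073, 0.1623]
ft_force: [0.4, -1.0, 0.6]
position: [0.5315, -0.073, 0.1531]
ft_force: [0.2, -0.5, 0.8]
```

```bash
python3 -m creep '[[0,0,0.003,0,0],[0,0,0.003,0,0],[0,0,0.003,0,0],[0,0,0.003,0,0],[0,0,0,0,0]]'|grep -E 'pos|ft'
python3 - <<'E'
from h import *
from rig import get_image
o=[]
d=get_image('wrist');o.append(cv2.resize(d['pixels'][100:300,220:440,::-1],(396,360)))
d=get_image('side');o.append(cv2.resize(d['pixels'][145:225,300:388,::-1],(396,360),interpolation=cv2.INTER_CUBIC))
cv2.imwrite('pics/m5.png',np.hstack(o))
E
```

```text
position: [0.5316, -0.073, 0.1411]
ft_force: [-0.8, -1.4, 2.3]
```

View pics/m5.png

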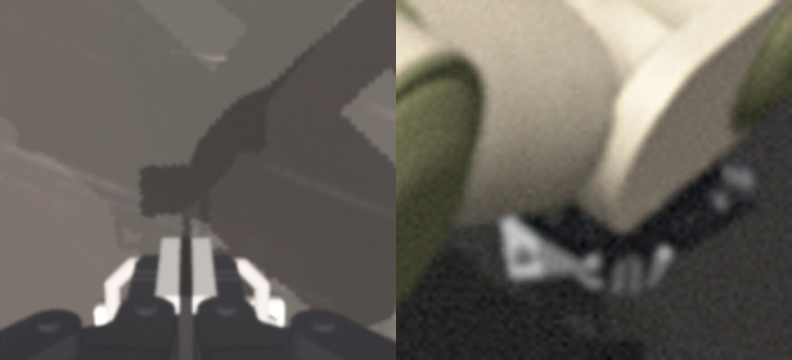

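The ring's legs show on either side of the closed fingertips, so the push is on the cross bar as intended. I'll continue.

```bash
python3 -m creep '[[0,0,0.003,0,0],[0,0,0.003,0,0],[0,0,0.003,0,0],[0,0,0.003,0,0],[0,0,0,0,0]]'|grep -E 'pos|ft'; python3 -m creep '[[-0.001,0,0.003,0,0],[-0.001,0,0.003,0,0],[-0.001,0,0.003,0,0],[0,0,0.002,0,0],[0,0,0,0,0]]'|grep -E 'pos|ft';  python3 -m creep '[[0,0,0.002,0,0],[0,0,0.002,0,0],[0,0,0.002,0,0],[0,0,0.002,0,0],[0,0,0,0,0]]'|grep -E 'pos|ft'
```

```text
position: [0.5316, -0.0729, 0.1291]
ft_force: [1.1, 0.6, 2.3]
position: [0.5341, -0.0718, 0.118]
ft_force: [0.1, -0.8, 0.8]
position: [0.534, -0.0718, 0.11]
ft_force: [-0.7, 0.2, 0.2]
```

```bash
python3 -m creep '[[0,0,-0.02,0,0],[0,0,-0.04,0,0],[0,0,-0.04,0,0],[0,0,-0.03,0,0],[0,0,0,0,0],[0,0,0,0,0]]'|grep -E 'pos|ft'
python3 - <<'E'
from h import *
from rig import get_image
to([.5837,-.0525,.155])
d=get_image('wrist');pickle.dump(d,open('w6.pkl','wb'));o=[cv2.resize(d['pixels'][100:400,155:485,::-1],(396,360))]
d=get_image('side');o.append(cv2.resize(d['pixels'][145:225,300:388,::-1],(396,360),interpolation=cv2.INTER_CUBIC))
cv2.imwrite('pics/m6.png',np.hstack(o))
E
```

```text
position: [0.5342, -0.0719, 0.2404]
ft_force: [0.3, 0.2, -0.4]
t 18.4 pos [ 0.5342 -0.0719  0.2404] yang 111.4 turn 0 shift mm [-53.2  -0.1  85.4] F [ 0.3  0.2 -0.4] w 0.0001
```

View pics/m6.png

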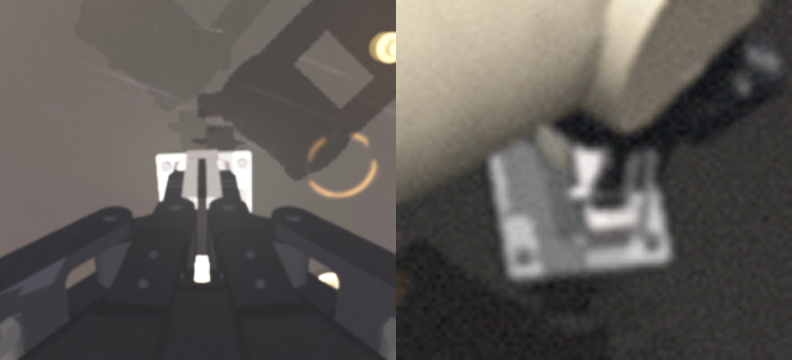

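The fingers hide the pin in both panels, and the ring no longer sticks out past the bar end. I'll go back to the earlier viewpoint with open fingers and compare numerically.

```bash
python3 -m creep '[[-0.01,0,0,0,0.085],[-0.02,0,0,0,0.085],[-0.02,0,0.004,0,0.085],[-0.0035,0,0.002,0,0.085],[0,0,0,0,0.085],[0,0,0,0,0.085],[0,0,0,0,0.085]]'|grep -E 'pos|ft|width'
python3 - <<'E'
from h import *
from rig import get_image
to([.5836,-.0525,.2346])
d=get_image('wrist');pickle.dump(d,open('w7.pkl','wb'));a=pickle.load(open('w4.pkl','rb'))
G=[cv2.cvtColor(x['pixels'],cv2.COLOR_RGB2GRAY) for x in(a,d)]
for g in G:print('crossbar rows 132-144 col 323',g[132:145,323],'legL row170',g[170,286:302],'stemtop col 323',g[186:228:2,323], 'row 215', g[215,305:342:2])
f=lambda x,z:[np.round(np.median(x['depth'][212:220,318:328]),4)]
print(f(a,0),f(d,0))
# stem top patch shift
t=G[0][185:230,300:345];r=cv2.matchTemplate(G[1][175:240,290:355],t,cv2.TM_CCOEFF_NORMED);print(cv2.minMaxLoc(r))
def pts(x):
    v,u=np.mgrid[100:260,230:420];z=x['depth'][v,u];c=np.stack([(u-x['K'][0,2])/x['K'][0,0]*z,(v-x['K'][1,2])/x['K'][1,1]*z,z],-1)
    T=np.linalg.inv(x['extrinsics']);w=c@T[:3,:3].T+T[:3,3];return w,z
R=np.array([[-.931,-.365,0],[-.365,.931,0],[0,0,-1]])
for x in(a,d):
    w,z=pts(x);q=(w-[.5837,-.0525,0])@R;q[...,2]*=-1;ok=z>0
    s=ok&(abs(q[...,0])<12)&(abs(q[...,1])<12)
    q=q*1e3;s=ok&(np.hypot(q[...,0],q[...,1])<14)&(q[...,2]>150);print('stem',s.sum(),np.median(q[s],0).round(1))
    r=ok&(q[...,0]>24)&(q[...,0]<70)&(abs(q[...,1])<30)&(q[...,2]>60);print('ring out',r.sum(),np.median(q[r],0).round(1) if r.any() else '')
    l=ok&(abs(abs(q[...,1])-22)<5)&(abs(q[...,0])<15)&(q[...,2]>60);print('legs near',l.sum(),np.median(q[l],0).round(1) if l.any() else '')
E
```

```text
position: [0.5838, -0.0526, 0.2347]
ft_force: [-0.5, -0.7, 0.5]
grip_width: 0.0846
t 19.2 pos [ 0.5838 -0.0526  0.2347] yang 111.4 turn 0 shift mm [0.1 0.1 0.1] F [-0.5 -0.7  0.5] w 0.0846
crossbar rows 132-144 col 323 [ 77  80 126 213 248 253 254 252 238 179 104  79  76] legL row170 [ 79  81  80  84 126 211 244 249 248 236 195 129  91  84  84  85] stemtop col 323 [250 208 111  87  97  89  90  91  91  93  99 115 118 120 121 121 120 121
 121 138 227] row 215 [247 248 246 217 158 118 121 118 121 120 119 119 120 117 156 203 202 203
 199]
crossbar rows 132-144 col 323 [73 76 74 73 74 75 75 77 75 76 75 77 76] legL row170 [82 83 82 83 83 84 83 84 83 84 84 83 84 82 85 85] stemtop col 323 [251 225 105  94  97  89  92  92  96 109 121 125 126 125 127 127 128 129
 155 214 238] row 215 [250 251 250 229 166 123 126 126 127 126 127 126 125 124 165 213 216 220
 208]
[np.float32(0.2053)] [np.float32(0.2052)]
(0.02200714871287346, 0.9659048914909363, (0, 0), (10, 9))
stem 450 [  3.   -0.2 161.1]
ring out 770 [ 48.2  -0.5 143.8]
legs near 212 [  6.6  17.2 126.9]
stem 445 [  4.3  -0.  161.3]
ring out 0 
legs near 225 [  2.  -17.7 107.8]
```

The ring is closed: nothing stands beyond the bar end. The stem leans about 0.05 rad toward the bar's free end, so I'll seat the head with a light press on the opposite side of the stem's top.

```bash
python3 -m creep '[[-0.008,0,0,0,0],[0,0,0.01,0,0],[0,0,0.01,0,0],[0,0,0.01,0,0],[0,0,0.01,0,0],[0,0,0.006,0,0],[0,0,0.003,0,0],[0,0,0,0,0],[0,0,0,0,0]]'|grep -E 'pos|ft|width';python3 -m creep '[[0,0,0.0008,0,0],[0,0,0.0005,0,0],[0,0,0,0,0]]'|grep -E 'pos|ft';python3 -m creep '[[0,0,0.0005,0,0],[0,0,0.0005,0,0],[0,0,0,0,0]]'|grep -E 'pos|ft'
```

```text
position: [0.5918, -0.0495, 0.1859]
ft_force: [0.2, 0.0, 0.6]
grip_width: 0.0001
position: [0.5917, -0.0494, 0.1843]
ft_force: [-0.5, -0.4, 0.6]
position: [0.5916, -0.0494, 0.1831]
ft_force: [-0.4, -0.7, -0.3]
```

```bash
for k in 1; do python3 -m creep '[[0,0,0.0005,0,0],[0,0,0.0005,0,0],[0,0,0,0,0]]'|grep -E 'pos|ft'; python3 -m creep '[[0,0,0.0004,0,0],[0,0,0,0,0]]'|grep -E 'pos|ft'; python3 -m creep '[[0,0,0.0004,0,0],[0,0,0,0,0]]'|grep -E 'pos|ft';done
```

```text
position: [0.592, -0.0494, 0.1828]
ft_force: [0.9, 1.6, 5.2]
position: [0.5922, -0.0494, 0.1827]
ft_force: [1.0, 1.5, 6.6]
position: [0.5924, -0.0494, 0.1827]
ft_force: [0.7, 1.6, 8.6]
```

```bash
python3 -m creep '[[0,0,0.0005,0,0],[0,0,0,0,0],[0,0,0,0,0]]'|grep -E 'pos|ft'; python3 -m creep '[[0,0,-0.003,0,0],[0,0,-0.02,0,0],[0,0,-0.03,0,0.03],[0.008,0,0,0,0.085],[0,0,0,0,0.085],[0,0,0,0,0.085],[0,0,0,0,0.085],[0,0,0,0,0.085]]'|grep -E 'pos|ft|width'
python3 - <<'E'
from h import *
from rig import get_image
to([.5836,-.0525,.2346])
d=get_image('wrist');pickle.dump(d,open('w8.pkl','wb'))
for n in('w4','w7','w8'):
    x=pickle.load(open(n+'.pkl','rb'));g=cv2.cvtColor(x['pixels'],cv2.COLOR_RGB2GRAY)
    print(n,g[186:230,323],g[132:145,323].mean(),np.linalg.inv(x['extrinsics'])[:3,3].round(4))
E
```

```text
position: [0.5926, -0.0494, 0.1826]
ft_force: [2.0, 1.5, 9.7]
position: [0.5841, -0.0523, 0.2331]
ft_force: [0.4, -0.6, -0.7]
grip_width: 0.0841
t 22.55 pos [ 0.5841 -0.0523  0.2331] yang 111.4 turn 0 shift mm [ 0.6 -0.  -1.5] F [ 0.4 -0.6 -0.7] w 0.0841
w4 [250 236 208 163 111  87  87  93  97  93  89  89  90  91  91  92  91  93
  93  94  99 109 115 118 118 119 120 118 121 120 121 119 120 121 121 120
 121 122 138 189 227 235 237 237] 167.6153846153846 [ 0.5205 -0.0773  0.3562]
w7 [251 245 225 161 105  89  94  98  97  90  89  91  92  94  92  95  96 102
 109 116 121 124 125 126 126 126 125 127 127 126 127 126 128 127 129 132
 155 190 214 229 238 240 241 245] 75.07692307692308 [ 0.5207 -0.0773  0.3563]
w8 [252 241 217 164 108  90  92  98  99  95  92  92  93  93  95  96  96  97
  99 104 115 121 124 126 126 127 129 127 128 129 130 129 130 129 131 130
 129 132 163 196 217 227 236 241] 75.61538461538461 [ 0.5212 -0.0771  0.3548]
```

The lean is down to about 0.02 rad, the ring is shut, and the gripper is clear of everything. Handing in.

```bash
python3 -c "
from rig import *
print(close_job())"
```

```text
the job is handed in; nothing more can be done
None
```

I handed the job in at about 22.6 s: the pin is fully home in the bar's cross hole, leaning about 0.02 rad, and its ring is snapped shut over the lower end by the last camera comparison, with about 10 N the most force read; no verdict was returned.

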